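# Pack the two indicator-practical kits

### The job

Finish packing the two practical kits: the conical flask and the small beaker were put back in each other's tray, so change them over, so that the beaker stands in the square middle place of the tray with the mortar and the flask in the square middle place of the tray with the rack of small test tubes. Stand the slim measuring cylinder in the empty narrow end place of the mortar tray and the small dropper bottle in that of the test-tube tray. All four end up standing upright on the tray floor, set down and never dropped, and the large beaker, the big screw-capped bottle and the crucible stay where they stand.

Things in the scene. Friction and masses are not known exactly. Their poses are not given: they have to be found in the camera images.
- tray_grind: Grey plastic tray with the mortar, fixed. 92 (x) x 232 (y) x 20 mm high, floor and walls 4 mm; origin: centre of underside. Three places along tray y: at y = -70 mm a white mortar (74 mm wide) with pestle, 71 mm high, fixed; square place 84 x 84 mm at y = +18 mm (holds the flask at first); narrow end place 84 (x) x 48 (y) mm at y = +88 mm, empty.
- tray_test: Grey plastic tray with the rack of small test tubes, fixed. 92 (x) x 232 (y) x 20 mm high, floor and walls 4 mm; origin: centre of underside. Three places along tray y: at y = -70 mm a wooden rack, 70 mm square, of nine tubes, 80 mm high, fixed; square place 84 x 84 mm at y = +18 mm (holds the small beaker at first); narrow end place 84 (x) x 48 (y) mm at y = +88 mm, empty.
- beaker: Small open glass beaker, 50 mm outside diameter (rim bead 55 mm), 70 mm high, wall 2.5 mm, about 55 g. Origin: centre of its underside, z up. Can be gripped across its outside. It is 50 mm wide and does not fit the narrow places.
- flask: Conical glass flask: base 64 mm diameter, cone narrowing up to a straight neck 23 mm in diameter from 72 to 101 mm above the base, rim 29 mm wide at 101 to 105 mm (total height 105 mm), about 65 g. Origin: centre of its underside, z up. Grip it by the neck.
- cylinder: Slim white plastic measuring cylinder: round foot 32 mm diameter and 12 mm high, stem 17 mm diameter, rim 20 mm, total height 140 mm, about 35 g. Origin: centre of its underside, z up. Stands in the stock row at the far side of the trays.
- dropper: Small amber glass dropper bottle: body 30 mm diameter and straight up to 58 mm, black collar 21 mm wide at 65 to 75 mm, slim rubber teat 12 mm wide up to 92 mm, about 65 g. Origin: centre of its underside, z up. Stands in the stock row.
- mat: Bare grey heatproof mat fixed on the bench in the stock row, 110 x 110 x 6 mm; origin: centre of its underside, z up. A free spot on which a thing can be stood for a while.
- big_bottle: Other stock, not needed: larger amber bottle with a wide black screw cap, 52 mm diameter, 100 mm high, loose, in the stock row. Origin: centre of its underside.
- crucible: Other stock, not needed: small white porcelain crucible with lid, 41 mm diameter, 40 mm high, loose, between the two trays. Origin: centre of its underside.
- large_beaker: Other stock, not needed: large empty glass beaker, 70 mm diameter, 92 mm high, loose, beside the left-hand tray. Origin: centre of its underside.
Things that resemble listed ones, but are neither listed nor needed, are in the scene too. Of the things shaped like the cylinder, the white one is meant.

How it is judged:
By the outcome, as a careful person would: the job done as asked, in the order asked, and still so for the second after the job is handed in, with the robot touching nothing.
It also fails if it takes over 122 s, if anything falls off the work surface, if the arm or the gripper's body presses on something with over 40 N, if the wrist force passes 120 N, or if a joint passes its speed limit or range.

### The arm

A 6-joint arm with a two-finger parallel gripper is mounted at the origin on the work surface. World frame = base frame: x ahead of the robot, y to its left, z up, the work surface at z = 0. Lengths are in m, angles in rad, forces in N, time in s.
With the tool pointing down it reaches from about 0.25 to 0.725 m from the base axis. Payload 4 kg.
Tool frame: the origin (TCP) lies midway between the tips of the shut fingers; the grasp point (between the pads) lies 19 mm behind it; z points along the fingers, y is the line along which they close (so a half turn about z gives the same grasp; the last joint's range is limited). The gripper opens to 85 mm and grips with 20 to 120 N. Pads are 22 mm wide; open, the fingers measure 114 mm over their backs; the gripper's body (76 mm by 85 mm) begins 54 mm behind the grasp point. The pads swing forward as they close: fully open they stand 13 mm farther back than shut.
Start: joints at [-1.305, 0.241, 0.005, 1.335, 0, 1.571], TCP at [0.131, -0.482, 0.231] pointing down, gripper open.
Joint ranges: [-2.72, 2.72], [-1.05, 1.87], [-1.09, 1.28], [-1.99, 2.15], [-1.42, 1.44], [-3.14, 3.14]. Speed limits (rad/s): [2.79, 2.79, 3.14, 3.14, 3.14, 3.14].

### API

Orientations are given as a unit quaternion [x, y, z, w].
In Python, from workcell import get_obs, camera, job_done, silhouettes gives the robot as it stands. The module is installed in compiled form; this text tells all that it offers.
- The arm moves only by the tool drive_tool, never from a script. Its argument "increments" is a list of rows, each a list of 3 entries, a list of its own where there are three numbers: the shift along the world's x, y, z in mm, then the turn, a rotation vector about the world's x, y, z in degrees, then the opening, from 0 (shut) to 1 (fully open). A call has 1 to 8 rows; each row shifts and turns the commanded pose from where the row before left it; what a row does not reach is not made up. A row lasts 1/12 s, in which the tool goes at most 41.7 mm and 7.16 degrees, less where a joint would pass 70% of its speed; a pose out of reach is approached as far as the arm can. A call is refused whole if a number of a shift passes 41.7 or a number of a turn 7.16, either way. A call with a gripper value outside its range is refused whole. The fingers move at their own pace and stop on an object; the grip force is fixed at half the most. Time passes only in rows, so rows that do not move let the fingers close. It gives the time, the measured TCP pose, the force, the opening and the grip force at its end, in the units of the state.
- get_obs(): the state, without advancing time (a new reading comes with each control period).
- camera(name): name is "side" or "top"; returns a dict with "image" (384x512x3 uint8, red, green, blue), "K" (3x3 intrinsics, pixels), "view" (4x4, takes a point from world to camera coordinates). Camera axes: x right, y down, z forward; pixel columns grow to the right and rows downward; lengths in m; the calibration is good to about 2 mm. A picture is of the moment at which its call begins. There is no depth.
- job_done(): hands the job in; it is judged then, once.
Trained networks look in a picture, given as the dict that the camera call returned (one of the last four; its "shot" number tells which), for a name from the list of things; names that differ only in an ending like _2 or _b are one class to them, and where a whole thing is asked for, a point or a joint stands for the part that bears it (a point fixed in the world has none). Each returns a list of dicts, best first, with "conf" (0 to 1); they miss things now and then, are a little off and sometimes report something else, mostly with a low value. They report only what shows in the picture. A call takes as long as a camera call. They do not tell look-alikes from the thing itself.
- silhouettes(query, picture): "region" (384x512 bool, what is visible of it) and "bbox" ([left, top, right, bottom] in pixels, round what is visible of it).
The state is a dict: "clock": time; "joint_pos": joint angles; "joint_vel": joint speeds; "tau": joint torques, N m; "eef_pos": TCP position; "tool_rot": TCP orientation; "ft_force": force on the tool from outside, world axes, zero at the start; "ft_torque": the same for the moment, N m; "grip_width": finger opening in m; "grasp_force": force on a finger pad.
Only numpy, scipy, OpenCV 4.12 (cv2) and the standard library are available. Lean on these libraries where they do the work, as an engineer would, in place of code of your own. Each camera call takes 0.05 s, during which the arm holds its last target. There are 200 camera calls.

## Working session

There is one attempt and no reset: what is moved stays moved. The work goes in short steps, Python scripts to look and compute and a tool call to move; the robot and the scene stay as the last step left them, time stands still between calls to the robot, and variables do not carry over. Pictures are saved under pics/ and viewed, at most 14 in all, crops included, and the job is handed in when it is done.

Besides the shell and the picture viewer there is one more tool, called after "Call:" by a JSON object that holds its "fn" and its "kwargs". drive_tool: Moves the arm, as the interface text tells. Its arguments: {"type":"object","properties":{"increments":{"type":"array"}},"required":["increments"]}

```bash
mkdir -p pics; cat > h.py <<'E'
import numpy as np, cv2
from workcell import get_obs, camera, job_done, silhouettes
def save(n,c): cv2.imwrite(f'pics/{n}.png',c['image'][:,:,::-1])
def ray(c,u,v):
    V=c['view'];R=V[:3,:3];t=V[:3,3]
    return -R.T@t, R.T@np.linalg.solve(c['K'],[u,v,1.])
def atz(c,u,v,z):
    o,d=ray(c,u,v); return o+d*(z-o[2])/d[2]
def proj(c,p):
    q=c['K']@(c['view']@np.append(p,1.))[:3]; return q[:2]/q[2]
E
python3 - <<'E'
from h import *
np.set_printoptions(precision=4,suppress=True)
o=get_obs();print(o['clock'],o['eef_pos'],o['tool_rot'],o['grip_width'])
for n in('top','side'):
    c=camera(n);save(n+'0',c);print(n,ray(c,256,192),c['K'][0,0])
    for q in 'tray_grind tray_test beaker flask cylinder dropper mat big_bottle crucible large_beaker'.split():
        print(q,[(round(float(s['conf']),2),[int(x) for x in s['bbox']]) for s in silhouettes(q,c)])
E
```

```text
0.0 [ 0.1312 -0.4818  0.2304] [ 0.9912  0.1325 -0.0001 -0.0011] 0.08531808582677843
top (array([0.39  , 0.0943, 1.1323]), array([ 0.2047, -0.0174, -0.9788])) 488.75679422233804
tray_grind [(0.77, [350, 225, 457, 271])]
tray_test [(0.96, [127, 233, 239, 289])]
beaker [(0.64, [158, 247, 185, 272])]
flask [(0.65, [378, 235, 417, 264]), (0.27, [82, 220, 127, 257])]
cylinder [(0.7, [128, 233, 241, 289]), (0.69, [326, 192, 348, 212]), (0.61, [345, 151, 371, 179]), (0.57, [328, 127, 351, 155]), (0.52, [230, 149, 284, 202]), (0.51, [311, 155, 331, 184])]
dropper [(0.47, [372, 166, 391, 186]), (0.33, [86, 220, 126, 258])]
mat [(0.79, [229, 151, 281, 200]), (0.35, [375, 169, 394, 189]), (0.19, [190, 165, 211, 192])]
big_bottle [(0.66, [189, 162, 212, 190])]
crucible [(0.82, [286, 229, 303, 247]), (0.22, [312, 156, 331, 184])]
large_beaker [(0.79, [87, 221, 126, 255]), (0.44, [228, 150, 282, 201])]
side (array([ 0.4378, -0.5215,  0.6899]), array([ 0.1842,  0.6717, -0.7177])) 397.4868745697426
tray_grind [(0.77, [212, 290, 275, 382])]
tray_test [(0.87, [168, 137, 206, 206]), (0.26, [177, 93, 207, 132])]
beaker [(0.65, [170, 134, 195, 162])]
flask []
cylinder [(0.96, [311, 240, 340, 289]), (0.74, [332, 214, 358, 274]), (0.63, [296, 207, 316, 259]), (0.6, [262, 229, 287, 280])]
dropper [(0.8, [317, 288, 335, 325])]
mat [(0.65, [256, 183, 308, 220])]
big_bottle [(0.96, [253, 131, 275, 175])]
crucible [(0.41, [175, 92, 208, 134])]
large_beaker [(0.65, [177, 93, 208, 133])]
```

```bash
python3 -c "
import cv2,numpy as np
a=cv2.imread('pics/top0.png');b=cv2.imread('pics/side0.png')
cv2.imwrite('pics/t.png',cv2.resize(a,(800,600),interpolation=3));cv2.imwrite('pics/s.png',cv2.resize(b,(800,600),interpolation=3))"
```

```text
(no output)
```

View pics/t.png

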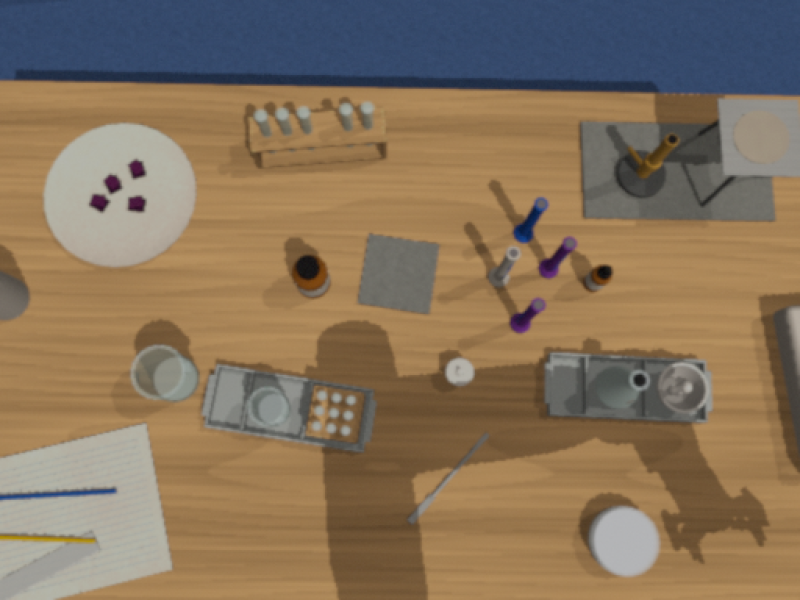

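View pics/s.png

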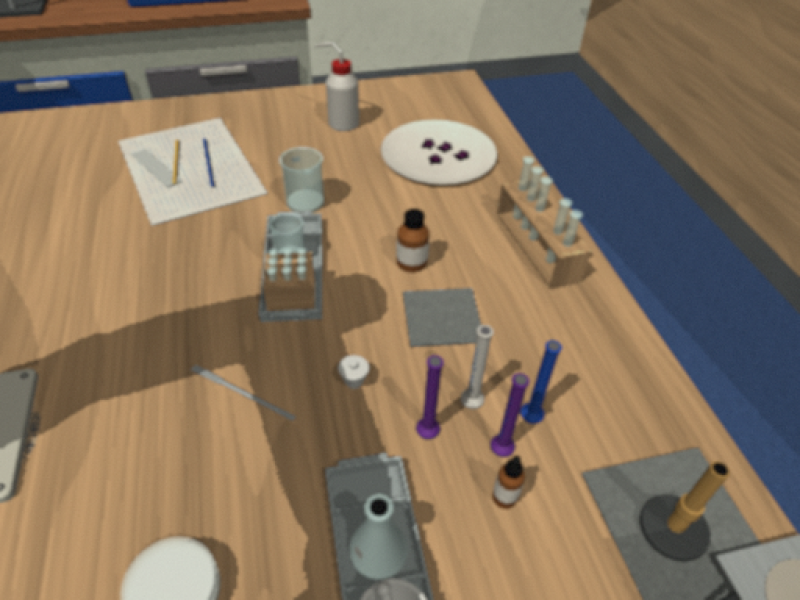

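Top view shows (800×600 scale): the test tray at (290,408) with the beaker at (268,405), the grind tray at (628,388) with the flask rim at (639,380). It also shows the mat at (400,273), the white cylinder (rim 513,253, foot 498,280) between the purple and blue ones, and the dropper at (600,275). The side view agrees. Next I zoom in on the trays and fit the round things by their outlines.

```bash
cat > fit.py <<'E'
from h import *
from scipy.optimize import least_squares
P={'beaker':[(0,25),(66,25),(70,27.5)],'flask':[(0,32),(72,11.5),(101,14.5),(105,14.5)],
'cylinder':[(0,16),(12,16),(140,10)],'dropper':[(0,15),(58,15),(65,10.5),(75,10.5),(92,6)],
'big_bottle':[(0,26),(100,20)],'crucible':[(0,15),(40,20.5)],'large_beaker':[(0,35),(92,35)]}
a=np.linspace(0,2*np.pi,40)
def pts(n,x,y,z=0): return np.array([[x+r*np.cos(t)/1e3,y+r*np.sin(t)/1e3,z+h/1e3] for h,r in P[n] for t in a])
def bb(c,p):
    q=np.array([proj(c,i) for i in p]); return np.r_[q.min(0),q.max(0)]
def fit(n,obs,z=0,x0=(.4,0)):
    f=lambda v:np.concatenate([bb(c,pts(n,*v,z))-np.array(b) for c,b in obs])
    s=least_squares(f,x0,loss='soft_l1');return s.x,np.round(f(s.x),1)
E
python3 - <<'E'
from fit import *
np.set_printoptions(precision=4,suppress=True)
t=camera('top');s=camera('side')
seeds={'beaker':(171,259,.03,.004),'flask':(400,247,.05,.004),'cylinder':(320,170,.07,0),'dropper':(382,177,.05,0),'big_bottle':(200,176,.05,0),'crucible':(294,238,.02,0),'large_beaker':(106,239,.05,0)}
for n,(u,v,h,z) in seeds.items():
    x0=atz(t,u,v,h)[:2]; obs=[]
    for c in (t,s):
        g=bb(c,pts(n,*x0,z)); m=(g[:2]+g[2:])/2
        for d in silhouettes(n,c):
            b=np.array(d['bbox'],float)
            if np.hypot(*((b[:2]+b[2:])/2-m))<12: b[2:]+=0; obs.append((c,b));break
    print(n,x0,len(obs),*fit(n,obs,z,x0)) if obs else print(n,x0,'none')
big=[cv2.resize(t['image'][y:y+60,x:x+130,::-1],None,fx=6,fy=5,interpolation=cv2.INTER_CUBIC) for x,y in((122,230),(340,218))]
cv2.imwrite('pics/trays.png',np.vstack(big))
m=[d for d in silhouettes('mat',t)][0]['region'];q=cv2.moments(m.astype(np.uint8),True)
print('mat',atz(t,q['m10']/q['m00'],q['m01']/q['m00'],.006))
E
```

```text
beaker [0.4649 0.2634] 2 [0.4591 0.2571] [-2.  -1.9  0.4  0.2 -2.8  0.1  0.3  9.3]
flask [ 0.4955 -0.2471] 2 [ 0.4972 -0.2497] [-1.3 -0.8  0.7  0.3 -0.1  1.1 -0.2 -0.6]
cylinder [ 0.6646 -0.0679] 2 [ 0.6669 -0.079 ] [-0.6  1.4  0.1 -3.  -3.  -0.9  1.7  3.6]
dropper [ 0.6554 -0.213 ] 2 [ 0.6603 -0.2209] [-2.3  0.1  3.4 -0.4 -1.5 -0.   0.7 -0. ]
big_bottle [0.6517 0.2026] 2 [0.6479 0.2021] [ 0.3 -0.7 -0.4 -0.1  0.   1.2 -1.2 -0.3]
crucible [ 0.5163 -0.0134] 2 [ 0.5164 -0.0133] [-0.9  1.2  2.6 -0.7 -0.9 -3.   1.2  0.6]
large_beaker [0.5059 0.405 ] 2 [0.5035 0.4081] [ 0.3  0.7 -1.4 -0.9  3.1  0.3 -2.4  1.3]
mat [0.6665 0.0775 0.006 ]
```

View pics/trays.png

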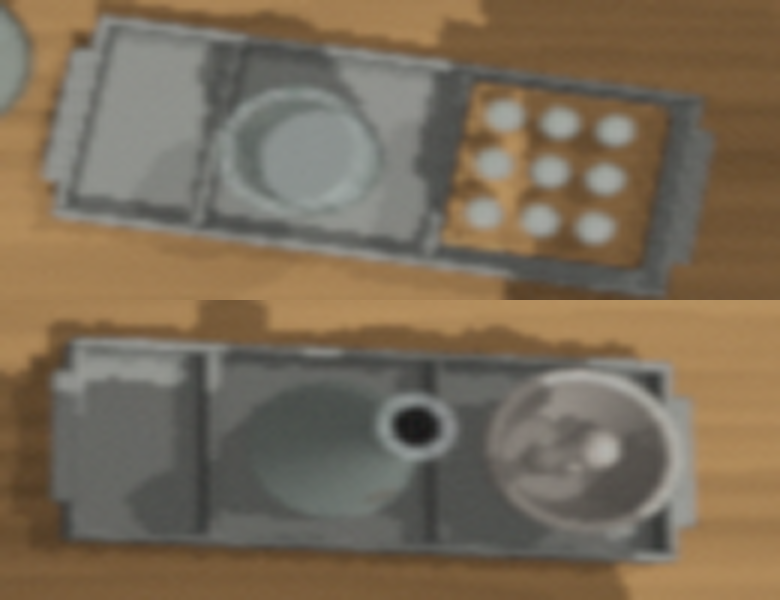

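The crop shows the test tray top corners at about (103,18), (60,213), (662,290), (700,97), and the grind tray corners at about (70,342), (66,540), (676,556), (668,362). The beaker rim centre is at (302,150), the flask rim centre at (417,427), and both narrow places at left are empty.

```bash
python3 - <<'E'
from fit import *
np.set_printoptions(precision=4,suppress=True)
t=camera('top');s=camera('side')
def px(X,Y,x0,y0,dy=0): return (X+.5)/6-.5+x0,(Y-dy+.5)/5-.5+y0
loc=np.array([[46,116],[-46,116],[-46,-116],[46,-116]])/1e3
for n,cs,o in(('test',[(103,18),(60,213),(662,290),(700,97)],(122,230,0)),('grind',[(70,342),(66,540),(676,556),(668,362)],(340,218,300))):
    w=np.array([atz(t,*px(*c,*o),.02)[:2] for c in cs])
    f=lambda v:(loc@np.array([[np.cos(v[2]),np.sin(v[2])],[-np.sin(v[2]),np.cos(v[2])]])+v[:2]-w).ravel()
    r=least_squares(f,[*w.mean(0),0]).x
    print(n,r,np.degrees(r[2]),np.round(f(r)*1e3,1))
    R=np.array([[np.cos(r[2]),-np.sin(r[2])],[np.sin(r[2]),np.cos(r[2])]])
    print(' square',r[:2]+R@[0,.018],'narrow',r[:2]+R@[0,.088])
    print(' side px corners',[np.round(proj(s,[*(r[:2]+R@l),.02])) .tolist() for l in loc])
print('beaker rim',atz(t,*px(302,150,122,230),.074),'flask rim',atz(t,*px(417,427,340,218,300),.109))
for n,u,v,h in(('cyl rim',513,252,.14),('cyl foot',499,277,.012),('drop tip',606,270,.09)):print(n,atz(t,u/1.5625,v/1.5625,h))
# two-view closeups
a=cv2.resize(t['image'][120:220,300:400,::-1],(400,400),interpolation=2);b=cv2.resize(s['image'][205:335,255:385,::-1],(400,400),interpolation=2)
cv2.imwrite('pics/stock.png',np.hstack([a,b]))
E
```

```text
test [ 0.4629  0.2331 -0.1425] -8.164577570674803 [ 1.7  0.8 -1.4  2.7 -2.4 -1.6  2.1 -1.9]
 square [0.4654 0.2509] narrow [0.4754 0.3202]
 side px corners [[205.0, 136.0], [171.0, 137.0], [165.0, 200.0], [206.0, 198.0]]
grind [ 0.4975 -0.2596 -0.0263] -1.5041589421981851 [ 0.9  0.9 -0.5 -0.7 -1.7 -0.3  1.3  0.1]
 square [ 0.4979 -0.2416] narrow [ 0.4998 -0.1717]
 side px corners [[255.0, 290.0], [207.0, 298.0], [227.0, 438.0], [287.0, 424.0]]
beaker rim [0.4606 0.2546 0.074 ] flask rim [ 0.4984 -0.2482  0.109 ]
cyl rim [ 0.6657 -0.075   0.14  ]
cyl foot [ 0.6619 -0.0749  0.012 ]
drop tip [ 0.6553 -0.215   0.09  ]
```

View pics/stock.png

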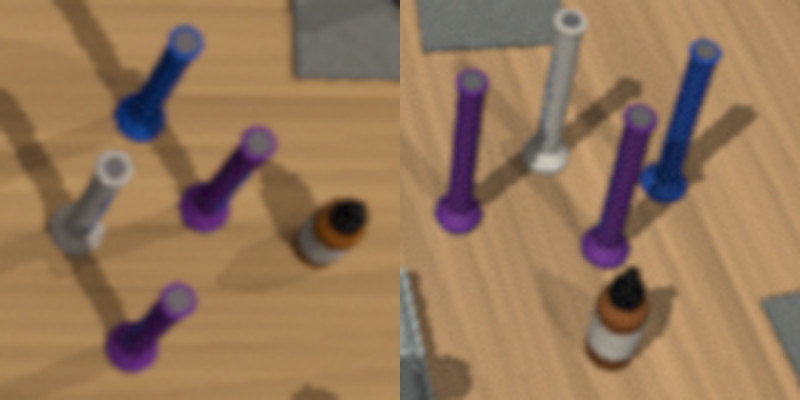

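The white cylinder is the left one of the group: rim at (115,167) and foot at (77,228) in the left panel. The dropper tip is at (347,214). I'll keep one tool yaw throughout, with the fingers closing along about -5°, and take the flask to the mat first.

Call:
{"fn": "drive_tool", "kwargs": {"increments": [[[30, 19, 0], [0, 0, 7], 0.8], [[30, 19, 0], [0, 0, 7], 0.8], [[30, 19, 0], [0, 0, 7], 0.8], [[30, 19, 0], [0, 0, 7], 0.8], [[30, 19, 0], [0, 0, 7], 0.8], [[30, 19, 0], [0, 0, 7], 0.8], [[30, 19, 0], [0, 0, 7], 0.8], [[30, 19, 0], [0, 0, 7], 0.8]]}}

```text
clock: 2.72
eef_pos: [0.3726, -0.3293, 0.2315]
tool_rot: [0.811, 0.585, 0.0, 0.0]
ft_force: [-0.2, -0.6, 0.0]
grip_width: 0.0684
grasp_force: 0.0
```

Call:
{"fn": "drive_tool", "kwargs": {"increments": [[[30, 20, 0], [0, 0, 7], 0.7], [[30, 20, 0], [0, 0, 7], 0.7], [[30, 20, 0], [0, 0, 0], 0.7], [[20, 15, 0], [0, 0, 0], 0.7], [[10, 5, 0], [0, 0, 0], 0.7], [[0, 0, 0], [0, 0, 0], 0.7], [[0, 0, 0], [0, 0, 0], 0.7]]}}

```text
clock: 3.3
eef_pos: [0.491, -0.2505, 0.231]
tool_rot: [0.736, 0.677, -0.001, -0.0]
ft_force: [-0.5, -0.9, -0.0]
grip_width: 0.0598
grasp_force: 0.0
```

Call:
{"fn": "drive_tool", "kwargs": {"increments": [[[6, 1, -20], [0, 0, 0], 0.6], [[1, 0, -30], [0, 0, 0], 0.6], [[0, 0, -30], [0, 0, 0], 0.6], [[0, 0, -30], [0, 0, 0], 0.6], [[0, 0, -25], [0, 0, 0], 0.6], [[0, 0, -15], [0, 0, 0], 0.6], [[0, 0, -8], [0, 0, 0], 0.6], [[0, 0, 0], [0, 0, 0], 0.6]]}}

```text
clock: 3.97
eef_pos: [0.4957, -0.25, 0.0716]
tool_rot: [0.737, 0.676, -0.001, -0.002]
ft_force: [-1.3, 0.5, -0.3]
grip_width: 0.0511
grasp_force: 0.0
```

```bash
python3 - <<'E'
from h import *
t=camera('top');s=camera('side')
a=cv2.resize(t['image'][200:280,340:440,::-1],(400,320),interpolation=2);b=cv2.resize(s['image'][280:384,200:330,::-1],(400,320),interpolation=2)
cv2.imwrite('pics/fl.png',np.hstack([a,b]));o=get_obs();print(o['eef_pos'],o['ft_force'])
E
```

```text
[ 0.49809164 -0.2505379   0.07419191] [ 0.51630562 -1.17315164  0.03779175]
```

View pics/fl.png

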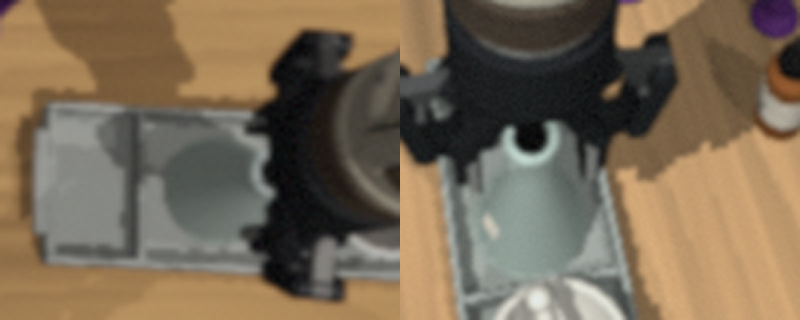

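The fingers straddle the flask's neck: neck at (530,145) between the tips at about (470,…) and (595,…) in the side panel. Closing.

Call:
{"fn": "drive_tool", "kwargs": {"increments": [[[0, 0, 0], [0, 0, 0], 0], [[0, 0, 0], [0, 0, 0], 0], [[0, 0, 0], [0, 0, 0], 0], [[0, 0, 0], [0, 0, 0], 0], [[0, 0, 0], [0, 0, 0], 0], [[0, 0, 0], [0, 0, 0], 0]]}}

```text
clock: 4.57
eef_pos: [0.4993, -0.2501, 0.0752]
tool_rot: [0.736, 0.677, 0.0, 0.002]
ft_force: [-1.6, -0.1, 6.5]
grip_width: 0.0258
grasp_force: 58.4
```

Call:
{"fn": "drive_tool", "kwargs": {"increments": [[[0, 0, 8], [0, 0, 0], 0], [[0, 0, 15], [0, 0, 0], 0], [[0, 0, 25], [0, 0, 0], 0], [[0, 0, 30], [0, 0, 0], 0], [[0, 0, 25], [0, 0, 0], 0], [[0, 0, 0], [0, 0, 0], 0]]}}

```text
clock: 5.07
eef_pos: [0.5016, -0.2508, 0.1829]
tool_rot: [0.736, 0.677, 0.002, 0.005]
ft_force: [0.3, -1.2, 0.2]
grip_width: 0.0258
grasp_force: 58.9
```

```bash
python3 - <<'E'
from h import *
t=camera('top');s=camera('side')
a=cv2.resize(t['image'][200:280,340:440,::-1],(400,320),interpolation=2);b=cv2.resize(s['image'][230:360,200:330,::-1],(400,400),interpolation=2)
im=np.zeros((400,800,3),np.uint8);im[:320,:400]=a;im[:,400:]=b
cv2.imwrite('pics/fl2.png',im);o=get_obs();print(o['eef_pos'],o['tool_rot'],o['ft_force'],o['ft_torque'])
E
```

```text
[ 0.49927806 -0.24970397  0.17803156] [7.35813973e-01 6.77181347e-01 6.90118909e-04 1.65655230e-03] [-0.49897134  0.37435633 -1.16068895] [ 0.04838794 -0.00469117  0.0045661 ]
```

View pics/fl2.png

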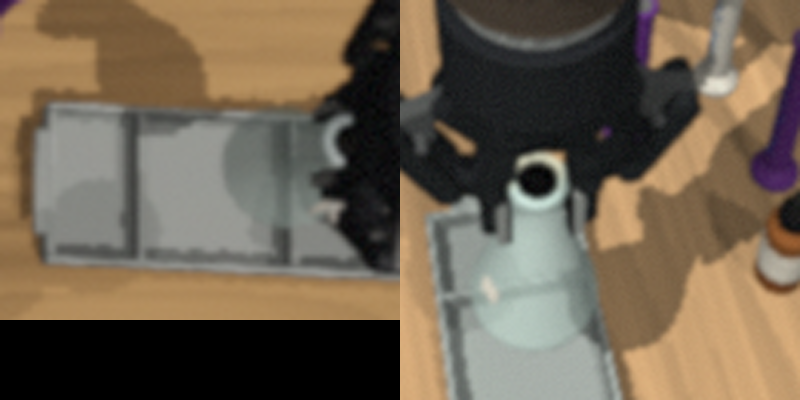

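The flask hangs upright in the fingers, with its rim at (540,180) in the side panel. Carrying it over to the mat.

Call:
{"fn": "drive_tool", "kwargs": {"increments": [[[0, 0, 30], [0, 0, 0], 0], [[0, 0, 30], [0, 0, 0], 0], [[8, 15, 12], [0, 0, 0], 0], [[15, 30, 0], [0, 0, 0], 0], [[17, 33, 0], [0, 0, 0], 0], [[17, 33, 0], [0, 0, 0], 0], [[17, 33, 0], [0, 0, 0], 0], [[17, 33, 0], [0, 0, 0], 0]]}}

```text
clock: 5.83
eef_pos: [0.5889, -0.0707, 0.2465]
tool_rot: [0.736, 0.677, -0.001, -0.001]
ft_force: [1.2, -1.1, -1.2]
grip_width: 0.0259
grasp_force: 59.1
```

Call:
{"fn": "drive_tool", "kwargs": {"increments": [[[17, 33, 0], [0, 0, 0], 0], [[17, 33, 0], [0, 0, 0], 0], [[17, 33, 0], [0, 0, 0], 0], [[14, 27, 0], [0, 0, 0], 0], [[8, 16, 0], [0, 0, 0], 0], [[4, 8, 0], [0, 0, 0], 0], [[0, 0, 0], [0, 0, 0], 0], [[0, 0, 0], [0, 0, 0], 0]]}}

```text
clock: 6.5
eef_pos: [0.6657, 0.0771, 0.2469]
tool_rot: [0.736, 0.677, -0.001, -0.001]
ft_force: [0.1, -0.1, -1.1]
grip_width: 0.0255
grasp_force: 59.0
```

```bash
python3 - <<'E'
from h import *
o=get_obs();print(o['clock'],o['eef_pos'],o['tool_rot'],o['grip_width'])
E
```

```text
6.5 [0.66565184 0.07714864 0.24685125] [ 7.35823950e-01  6.77171232e-01 -1.37570819e-03 -5.86831311e-04] 0.025534402788776625
```

Call:
{"fn": "drive_tool", "kwargs": {"increments": [[[0, 0, -20], [0, 0, 0], 0], [[0, 0, -30], [0, 0, 0], 0], [[0, 0, -35], [0, 0, 0], 0], [[0, 0, -30], [0, 0, 0], 0], [[0, 0, -25], [0, 0, 0], 0], [[0, 0, -14], [0, 0, 0], 0], [[0, 0, -6], [0, 0, 0], 0], [[0, 0, 0], [0, 0, 0], 0]]}}

```text
clock: 7.17
eef_pos: [0.6646, 0.0755, 0.0866]
tool_rot: [0.737, 0.676, -0.002, -0.001]
ft_force: [-0.6, -0.1, -1.1]
grip_width: 0.0258
grasp_force: 59.1
```

Call:
{"fn": "drive_tool", "kwargs": {"increments": [[[0, 0, 0], [0, 0, 0], 0], [[0, 0, -2], [0, 0, 0], 0], [[0, 0, -2], [0, 0, 0], 0], [[0, 0, 0], [0, 0, 0], 0], [[0, 0, 0], [0, 0, 0], 0]]}}

```text
clock: 7.58
eef_pos: [0.6667, 0.0776, 0.085]
tool_rot: [0.736, 0.677, 0.0, 0.0]
ft_force: [-0.1, -0.4, -1.3]
grip_width: 0.0261
grasp_force: 59.1
```

Call:
{"fn": "drive_tool", "kwargs": {"increments": [[[0, 0, -2], [0, 0, 0], 0], [[0, 0, -2], [0, 0, 0], 0], [[0, 0, -2], [0, 0, 0], 0], [[0, 0, -1], [0, 0, 0], 0], [[0, 0, 0], [0, 0, 0], 0], [[0, 0, 0], [0, 0, 0], 0]]}}

```text
clock: 8.08
eef_pos: [0.6663, 0.0776, 0.0775]
tool_rot: [0.736, 0.677, 0.0, -0.0]
ft_force: [-1.3, 0.1, 0.9]
grip_width: 0.0257
grasp_force: 59.1
```

Call:
{"fn": "drive_tool", "kwargs": {"increments": [[[0, 0, -1], [0, 0, 0], 0], [[0, 0, -1], [0, 0, 0], 0], [[0, 0, 0], [0, 0, 0], 0]]}}

```text
clock: 8.33
eef_pos: [0.6667, 0.0778, 0.0774]
tool_rot: [0.736, 0.677, 0.001, 0.0]
ft_force: [-3.8, 0.5, 8.4]
grip_width: 0.0253
grasp_force: 59.3
```

Call:
{"fn": "drive_tool", "kwargs": {"increments": [[[0, 0, 0], [0, 0, 0], 0.3], [[0, 0, 0], [0, 0, 0], 0.6], [[0, 0, 0], [0, 0, 0], 0.6], [[0, 0, 10], [0, 0, 0], 0.6], [[0, 0, 25], [0, 0, 0], 0.6], [[0, 0, 35], [0, 0, 0], 0.7], [[0, 0, 40], [0, 0, 0], 0.8], [[0, 0, 20], [0, 0, 0], 0.9]]}}

```text
clock: 9.0
eef_pos: [0.668, 0.0777, 0.211]
tool_rot: [0.736, 0.677, 0.003, 0.002]
ft_force: [1.8, 0.3, 0.9]
grip_width: 0.0767
grasp_force: 0.0
```

Call:
{"fn": "drive_tool", "kwargs": {"increments": [[[-15, 13, 0], [0, 0, 0], 1], [[-30, 26, 0], [0, 0, 0], 1], [[-32, 27, 0], [0, 0, 0], 1], [[-32, 27, 0], [0, 0, 0], 1], [[-32, 27, 0], [0, 0, 0], 1], [[-30, 26, 0], [0, 0, 0], 1], [[-24, 21, 0], [0, 0, 0], 1], [[-12, 11, 0], [0, 0, 0], 1]]}}

```text
clock: 9.67
eef_pos: [0.4568, 0.2572, 0.206]
tool_rot: [0.735, 0.678, 0.0, -0.001]
ft_force: [1.0, 0.1, -0.2]
grip_width: 0.0856
grasp_force: 0.0
```

Call:
{"fn": "drive_tool", "kwargs": {"increments": [[[0, 0, -30], [0, 0, 0], 1], [[0, 0, -35], [0, 0, 0], 1], [[0, 0, -15], [0, 0, 0], 1], [[0, 0, -5], [0, 0, 0], 1], [[0, 0, 0], [0, 0, 0], 1], [[0, 0, 0], [0, 0, 0], 1]]}}

```text
clock: 10.17
eef_pos: [0.4606, 0.2555, 0.1213]
tool_rot: [0.736, 0.677, 0.001, 0.0]
ft_force: [-0.6, 0.2, 0.7]
grip_width: 0.0853
grasp_force: 0.0
```

```bash
python3 - <<'E'
from h import *
t=camera('top');s=camera('side')
a=cv2.resize(t['image'][150:300,100:290,::-1],(400,316),interpolation=2);b=cv2.resize(s['image'][90:220,150:320,::-1],(400,306),interpolation=2)
im=np.zeros((320,800,3),np.uint8);im[:316,:400]=a;im[:306,400:]=b
cv2.imwrite('pics/bk.png',im);o=get_obs();print(o['eef_pos'],o['tool_rot'],o['grip_width'])
E
```

```text
[0.46123102 0.25574284 0.12208598] [7.36046035e-01 6.76929347e-01 1.65344417e-03 3.99705375e-04] 0.08553944284101574
```

View pics/bk.png

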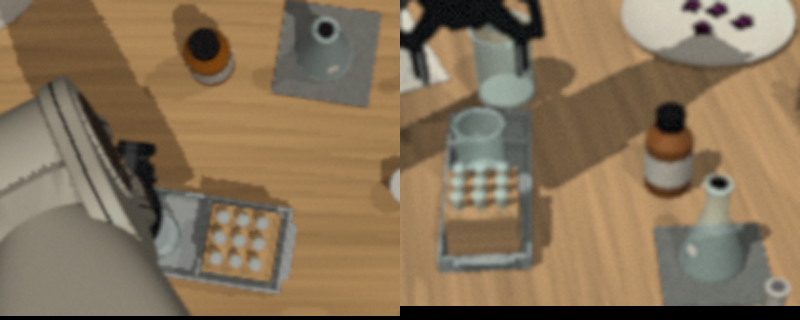

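The flask stands upright on the mat. The side panel shows the beaker rim centred at about (478,123), with the fingers either side above it. I'll check that position numerically.

```bash
python3 - <<'E'
from fit import *
s=camera('side');print(atz(s,150+78/2.353,90+123/2.353,.074))
for d in silhouettes('beaker',s)[:3]:
    b=d['bbox'];print(d['conf'],b); print('rim centre', [proj(s,[.4606,.2555,.074])], bb(s,pts('beaker',.4606,.2555,.004)))
E
```

```text
[0.46178623 0.25678476 0.074     ]
0.88 [175.9, 135.5, 194.1, 163.2]
rim centre [array([182.72132447, 142.66204941])] [171.314449   135.69673123 195.3794175  170.70494812]
```

Consistent within 1–2 mm. Descending and gripping.

Call:
{"fn": "drive_tool", "kwargs": {"increments": [[[0, 0, -25], [0, 0, 0], 1], [[0, 0, -30], [0, 0, 0], 1], [[0, 0, -25], [0, 0, 0], 1], [[0, 0, -10], [0, 0, 0], 1], [[0, 0, -4], [0, 0, 0], 1], [[0, 0, 0], [0, 0, 0], 1], [[0, 0, 0], [0, 0, 0], 0.7], [[0, 0, 0], [0, 0, 0], 0.6]]}}

```text
clock: 11.03
eef_pos: [0.4612, 0.2559, 0.028]
tool_rot: [0.736, 0.677, 0.002, 0.0]
ft_force: [0.9, 0.8, 0.1]
grip_width: 0.0636
grasp_force: 0.0
```

Call:
{"fn": "drive_tool", "kwargs": {"increments": [[[0, 0, 0], [0, 0, 0], 0.5], [[0, 0, 0], [0, 0, 0], 0.3], [[0, 0, 0], [0, 0, 0], 0], [[0, 0, 0], [0, 0, 0], 0], [[0, 0, 0], [0, 0, 0], 0]]}}

```text
clock: 11.45
eef_pos: [0.4612, 0.256, 0.0283]
tool_rot: [0.736, 0.677, 0.002, 0.0]
ft_force: [-0.6, -0.5, 6.1]
grip_width: 0.0495
grasp_force: 61.9
```

Call:
{"fn": "drive_tool", "kwargs": {"increments": [[[0, 0, 8], [0, 0, 0], 0], [[0, 0, 20], [0, 0, 0], 0], [[0, 0, 30], [0, 0, 0], 0], [[0, 0, 35], [0, 0, 0], 0], [[0, -10, 30], [0, 0, 0], 0], [[2, -25, 7], [0, 0, 0], 0], [[3, -38, 0], [0, 0, 0], 0], [[3, -38, 0], [0, 0, 0], 0]]}}

```text
clock: 12.12
eef_pos: [0.4685, 0.144, 0.1584]
tool_rot: [0.735, 0.678, 0.002, 0.001]
ft_force: [0.6, -0.3, -0.8]
grip_width: 0.0496
grasp_force: 62.1
```

Call:
{"fn": "drive_tool", "kwargs": {"increments": [[[3, -38, 0], [0, 0, 0], 0], [[3, -38, 0], [0, 0, 0], 0], [[3, -38, 0], [0, 0, 0], 0], [[3, -38, 0], [0, 0, 0], 0], [[3, -38, 0], [0, 0, 0], 0], [[3, -38, 0], [0, 0, 0], 0], [[3, -38, 0], [0, 0, 0], 0], [[3, -38, 0], [0, 0, 0], 0]]}}

```text
clock: 12.78
eef_pos: [0.4915, -0.1617, 0.1572]
tool_rot: [0.736, 0.677, 0.0, 0.0]
ft_force: [0.9, 0.9, -0.2]
grip_width: 0.0496
grasp_force: 62.1
```

Call:
{"fn": "drive_tool", "kwargs": {"increments": [[[3, -37, 0], [0, 0, 0], 0], [[2, -27, 0], [0, 0, 0], 0], [[0, -13, 0], [0, 0, 0], 0], [[0, -5, 0], [0, 0, 0], 0], [[0, 0, 0], [0, 0, 0], 0], [[0, 0, 0], [0, 0, 0], 0]]}}

```text
clock: 13.28
eef_pos: [0.4965, -0.2407, 0.1563]
tool_rot: [0.736, 0.677, 0.0, -0.001]
ft_force: [0.1, -0.4, -0.6]
grip_width: 0.0494
grasp_force: 62.1
```

```bash
python3 - <<'E'
from h import *
t=camera('top');s=camera('side')
a=cv2.resize(t['image'][190:290,320:460,::-1],(420,300),interpolation=2);b=cv2.resize(s['image'][250:380,190:320,::-1],(380,380),interpolation=2)
im=np.zeros((380,800,3),np.uint8);im[:300,:420]=a;im[:,420:]=b
cv2.imwrite('pics/bk2.png',im);o=get_obs();print(o['eef_pos'],o['tool_rot'],o['grip_width'])
E
```

```text
[ 0.49674982 -0.24014392  0.15640443] [ 7.35225317e-01  6.77822682e-01  8.26595486e-05 -3.72961803e-04] 0.04941326793680379
```

View pics/bk2.png

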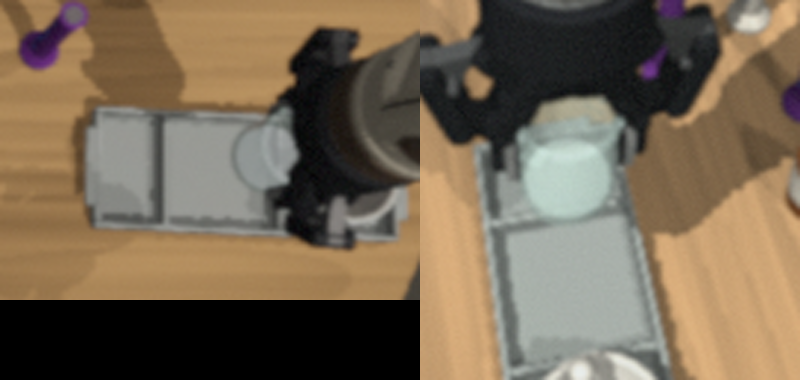

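The beaker is held upright above the square place, with nothing in the way. Lowering it.

Call:
{"fn": "drive_tool", "kwargs": {"increments": [[[1, 0, -20], [0, 0, 0], 0], [[0, 0, -30], [0, 0, 0], 0], [[0, 0, -30], [0, 0, 0], 0], [[0, 0, -25], [0, 0, 0], 0], [[0, 0, -12], [0, 0, 0], 0], [[0, 0, -5], [0, 0, 0], 0], [[0, 0, -3], [0, 0, 0], 0], [[0, 0, 0], [0, 0, 0], 0]]}}

```text
clock: 14.05
eef_pos: [0.4982, -0.2411, 0.0315]
tool_rot: [0.735, 0.678, 0.0, 0.0]
ft_force: [-0.2, -0.2, -0.1]
grip_width: 0.0493
grasp_force: 62.1
```

Call:
{"fn": "drive_tool", "kwargs": {"increments": [[[0, 0, -1], [0, 0, 0], 0], [[0, 0, -1], [0, 0, 0], 0], [[0, 0, -1], [0, 0, 0], 0], [[0, 0, 0], [0, 0, 0], 0]]}}

```text
clock: 14.38
eef_pos: [0.4982, -0.2421, 0.0289]
tool_rot: [0.736, 0.677, 0.0, 0.001]
ft_force: [-0.4, -0.2, -0.6]
grip_width: 0.0494
grasp_force: 62.1
```

Call:
{"fn": "drive_tool", "kwargs": {"increments": [[[0, 0, -1], [0, 0, 0], 0], [[0, 0, -1], [0, 0, 0], 0], [[0, 0, 0], [0, 0, 0], 0]]}}

```text
clock: 14.63
eef_pos: [0.4982, -0.2422, 0.0283]
tool_rot: [0.736, 0.677, 0.0, 0.001]
ft_force: [-3.3, 1.0, 9.9]
grip_width: 0.0494
grasp_force: 63.1
```

Call:
{"fn": "drive_tool", "kwargs": {"increments": [[[0, 0, 0], [0, 0, 0], 0.7], [[0, 0, 0], [0, 0, 0], 0.85], [[0, 0, 0], [0, 0, 0], 0.9], [[0, 0, 0], [0, 0, 0], 0.9], [[0, 0, 15], [0, 0, 0], 0.9], [[0, 0, 35], [0, 0, 0], 0.9], [[0, 0, 40], [0, 0, 0], 0.9], [[0, 0, 40], [0, 0, 0], 0.8]]}}

```text
clock: 15.3
eef_pos: [0.4968, -0.2414, 0.1566]
tool_rot: [0.736, 0.677, -0.001, -0.001]
ft_force: [1.1, 0.6, -0.9]
grip_width: 0.0687
grasp_force: 0.0
```

Call:
{"fn": "drive_tool", "kwargs": {"increments": [[[0, 0, 40], [0, 0, 0], 0.7], [[10, 20, 5], [0, 0, 0], 0.7], [[18, 35, 0], [0, 0, 0], 0.7], [[18, 35, 0], [0, 0, 0], 0.7], [[18, 35, 0], [0, 0, 0], 0.7], [[18, 35, 0], [0, 0, 0], 0.7], [[18, 35, 0], [0, 0, 0], 0.7], [[18, 35, 0], [0, 0, 0], 0.7]]}}

```text
clock: 15.97
eef_pos: [0.6163, -0.0101, 0.201]
tool_rot: [0.736, 0.677, -0.0, -0.0]
ft_force: [0.7, -1.4, -0.0]
grip_width: 0.0595
grasp_force: 0.0
```

Call:
{"fn": "drive_tool", "kwargs": {"increments": [[[18, 35, 0], [0, 0, 0], 0.7], [[16, 30, 0], [0, 0, 0], 0.7], [[10, 18, 0], [0, 0, 0], 0.7], [[6, 7, 0], [0, 0, 0], 0.7], [[0, 0, 0], [0, 0, 0], 0.7], [[0, 0, 0], [0, 0, 0], 0.7]]}}

```text
clock: 16.47
eef_pos: [0.6656, 0.0785, 0.2004]
tool_rot: [0.736, 0.677, -0.001, -0.0]
ft_force: [0.4, -0.5, 0.2]
grip_width: 0.0598
grasp_force: 0.0
```

```bash
python3 - <<'E'
from fit import *
t=camera('top');s=camera('side')
a=cv2.resize(t['image'][200:300,320:460,::-1],(420,300),interpolation=2);b=cv2.resize(s['image'][250:380,190:320,::-1],(380,380),interpolation=2)
im=np.zeros((380,800,3),np.uint8);im[:300,:420]=a;im[:,420:]=b
cv2.imwrite('pics/bk3.png',im);o=get_obs();print(o['eef_pos'],o['tool_rot'],o['grip_width'])
for n,z,w in(('beaker',.004,(.498,-.2415)),('flask',.006,(.667,.0776))):
    for c in(t,s):
        print(n,np.round(bb(c,pts(n,*w,z)),1),[(round(float(d['conf']),2),d['bbox']) for d in silhouettes(n,c)[:2]])
E
```

```text
[0.66529819 0.07723566 0.201024  ] [ 7.36244054e-01  6.76715905e-01 -4.97572327e-04 -1.73626749e-04] 0.05960075845205997
beaker [380.7 232.3 413.3 258.6] [(0.79, [383.2, 232.4, 411.7, 258.0])]
beaker [223.6 314.2 257.6 362.6] [(0.67, [225.5, 313.9, 259.9, 364.2])]
flask [241.3 156.8 268.3 188. ] [(0.5, [83.0, 219.1, 127.3, 255.8]), (0.18, [128.6, 233.1, 236.7, 287.2])]
flask [268.7 163.3 295.9 211. ] [(0.8, [268.5, 163.9, 293.8, 213.4]), (0.72, [167.5, 134.9, 207.2, 208.6])]
```

View pics/bk3.png

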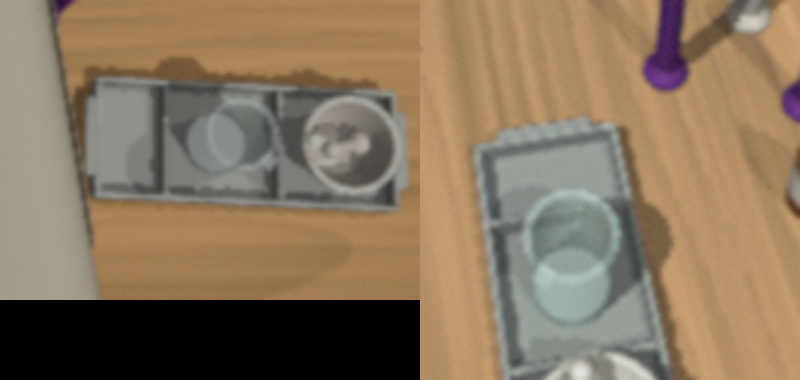

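The beaker stands upright in the mortar tray's square place, with its base at about (572,285) and its rim at (570,232). The flask is on the mat as expected, so I regrip it.

Call:
{"fn": "drive_tool", "kwargs": {"increments": [[[1, 0, -25], [0, 0, 0], 0.7], [[0, 0, -35], [0, 0, 0], 0.7], [[0, 0, -30], [0, 0, 0], 0.7], [[0, 0, -20], [0, 0, 0], 0.7], [[0, 0, -9], [0, 0, 0], 0.7], [[0, 0, -4], [0, 0, 0], 0.7], [[0, 0, 0], [0, 0, 0], 0.6], [[0, 0, 0], [0, 0, 0], 0.5]]}}

```text
clock: 17.43
eef_pos: [0.668, 0.0781, 0.0801]
tool_rot: [0.736, 0.677, 0.001, 0.001]
ft_force: [0.9, 0.3, -0.2]
grip_width: 0.0429
grasp_force: 0.0
```

Call:
{"fn": "drive_tool", "kwargs": {"increments": [[[0, 0, 0], [0, 0, 0], 0], [[0, 0, 0], [0, 0, 0], 0], [[0, 0, 0], [0, 0, 0], 0], [[0, 0, 0], [0, 0, 0], 0], [[0, 0, 0], [0, 0, 0], 0], [[0, 0, 0], [0, 0, 0], 0]]}}

```text
clock: 17.93
eef_pos: [0.6682, 0.0784, 0.0808]
tool_rot: [0.736, 0.677, 0.002, 0.001]
ft_force: [-0.1, -0.4, 5.6]
grip_width: 0.0258
grasp_force: 58.4
```

Call:
{"fn": "drive_tool", "kwargs": {"increments": [[[0, 0, 8], [0, 0, 0], 0], [[0, 0, 20], [0, 0, 0], 0], [[0, 0, 35], [0, 0, 0], 0], [[0, 0, 35], [0, 0, 0], 0], [[0, 0, 25], [0, 0, 0], 0], [[-12, 10, 7], [0, 0, 0], 0], [[-30, 26, 0], [0, 0, 0], 0], [[-32, 27, 0], [0, 0, 0], 0]]}}

```text
clock: 18.6
eef_pos: [0.5936, 0.1406, 0.2093]
tool_rot: [0.737, 0.676, 0.001, 0.001]
ft_force: [-0.6, 2.0, -1.0]
grip_width: 0.026
grasp_force: 59.1
```

Call:
{"fn": "drive_tool", "kwargs": {"increments": [[[-32, 27, 0], [0, 0, 0], 0], [[-32, 27, 0], [0, 0, 0], 0], [[-30, 26, 0], [0, 0, 0], 0], [[-22, 19, 0], [0, 0, 0], 0], [[-10, 8, 0], [0, 0, 0], 0], [[-3, 3, 0], [0, 0, 0], 0], [[0, 0, 0], [0, 0, 0], 0], [[0, 0, 0], [0, 0, 0], 0]]}}

```text
clock: 19.27
eef_pos: [0.4653, 0.2503, 0.2085]
tool_rot: [0.736, 0.677, 0.0, 0.0]
ft_force: [-0.4, -0.4, -1.2]
grip_width: 0.0258
grasp_force: 59.1
```

```bash
python3 - <<'E'
from h import *
t=camera('top');s=camera('side')
a=cv2.resize(t['image'][200:300,110:250,::-1],(420,300),interpolation=2);b=cv2.resize(s['image'][90:220,130:260,::-1],(380,380),interpolation=2)
im=np.zeros((380,800,3),np.uint8);im[:300,:420]=a;im[:,420:]=b
cv2.imwrite('pics/f4.png',im);o=get_obs();print(o['eef_pos'],o['tool_rot'],o['grip_width'])
E
```

```text
[0.4655605  0.24984637 0.20819546] [7.36626086e-01 6.76300178e-01 6.23344241e-05 2.72660955e-04] 0.026089629634996246
```

View pics/f4.png

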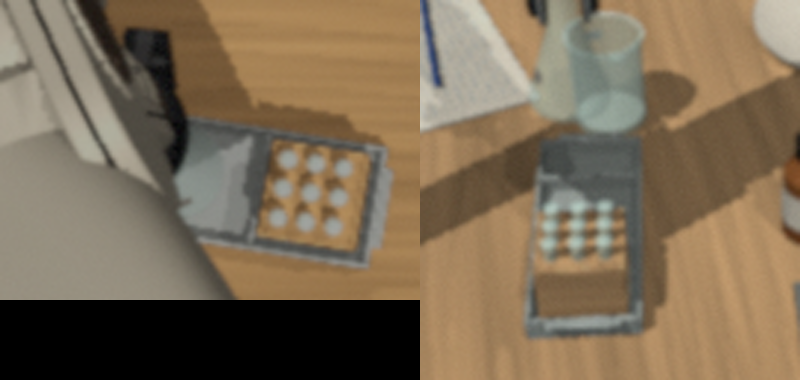

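The flask hangs upright over the test tray. In the side panel it overlaps the large beaker only by perspective. Lowering it.

Call:
{"fn": "drive_tool", "kwargs": {"increments": [[[0, 1, -20], [0, 0, 0], 0], [[0, 0, -30], [0, 0, 0], 0], [[0, 0, -30], [0, 0, 0], 0], [[0, 0, -25], [0, 0, 0], 0], [[0, 0, -12], [0, 0, 0], 0], [[0, 0, -5], [0, 0, 0], 0], [[0, 0, 0], [0, 0, 0], 0], [[0, 0, 0], [0, 0, 0], 0]]}}

```text
clock: 20.03
eef_pos: [0.4653, 0.2514, 0.0867]
tool_rot: [0.736, 0.677, 0.0, 0.0]
ft_force: [0.0, 0.4, -0.3]
grip_width: 0.026
grasp_force: 59.1
```

Call:
{"fn": "drive_tool", "kwargs": {"increments": [[[0, 0, -2], [0, 0, 0], 0], [[0, 0, -2], [0, 0, 0], 0], [[0, 0, -1], [0, 0, 0], 0], [[0, 0, 0], [0, 0, 0], 0]]}}

```text
clock: 20.37
eef_pos: [0.4645, 0.2519, 0.0817]
tool_rot: [0.736, 0.677, 0.0, 0.0]
ft_force: [0.6, -0.3, -0.7]
grip_width: 0.0258
grasp_force: 59.1
```

Call:
{"fn": "drive_tool", "kwargs": {"increments": [[[0, 0, -1], [0, 0, 0], 0], [[0, 0, -1], [0, 0, 0], 0], [[0, 0, -1], [0, 0, 0], 0], [[0, 0, 0], [0, 0, 0], 0]]}}

```text
clock: 20.7
eef_pos: [0.4644, 0.2522, 0.079]
tool_rot: [0.736, 0.677, 0.001, -0.0]
ft_force: [-1.3, 0.6, 3.2]
grip_width: 0.0257
grasp_force: 59.3
```

Call:
{"fn": "drive_tool", "kwargs": {"increments": [[[0, 0, -1], [0, 0, 0], 0], [[0, 0, 0], [0, 0, 0], 0.3], [[0, 0, 0], [0, 0, 0], 0.6], [[0, 0, 0], [0, 0, 0], 0.7], [[0, 0, 15], [0, 0, 0], 0.7], [[0, 0, 35], [0, 0, 0], 0.7], [[0, 0, 40], [0, 0, 0], 0.7], [[0, 0, 40], [0, 0, 0], 0.6]]}}

```text
clock: 21.37
eef_pos: [0.4635, 0.2512, 0.2076]
tool_rot: [0.736, 0.677, -0.001, -0.0]
ft_force: [1.0, 1.2, -0.1]
grip_width: 0.0513
grasp_force: 0.0
```

Call:
{"fn": "drive_tool", "kwargs": {"increments": [[[0, 0, 35], [0, 0, 0], 0.6], [[12, -20, 5], [0, 0, 0], 0.6], [[20, -34, 0], [0, 0, 0], 0.6], [[20, -34, 0], [0, 0, 0], 0.6], [[20, -34, 0], [0, 0, 0], 0.6], [[20, -34, 0], [0, 0, 0], 0.6], [[20, -34, 0], [0, 0, 0], 0.6], [[10, -18, 0], [0, 0, 0], 0.6]]}}

```text
clock: 22.03
eef_pos: [0.5879, 0.0398, 0.2465]
tool_rot: [0.737, 0.676, -0.0, 0.001]
ft_force: [-0.5, 1.4, -0.2]
grip_width: 0.0509
grasp_force: 0.0
```

```bash
python3 - <<'E'
from fit import *
np.set_printoptions(precision=4,suppress=True)
t=camera('top');s=camera('side')
o=get_obs();print(o['eef_pos'],o['grip_width'])
for n,u,v,h in(('rim',300+115/4,120+167/4,.14),('foot',300+77/4,120+228/4,.008)):print('top',n,atz(t,u-.4,v-.4,h))
for n,u,v,h in(('rim',171,20,.14),('foot',146,157,.006)):print('side',n,atz(s,255+u/3.077-.3,205+v/3.077-.3,h))
for n,w in(('cylinder',(.664,-.076)),('dropper',(.66,-.22)),('flask',(.465,.251))):
    for c in(t,s):
        print(n,np.round(bb(c,pts(n,*w,.004 if n=='flask' else 0)),1),[(round(float(d['conf']),2),d['bbox']) for d in silhouettes(n,c)])
a=cv2.resize(t['image'][200:300,110:250,::-1],(420,300),interpolation=2);b=cv2.resize(s['image'][90:220,130:260,::-1],(380,380),interpolation=2)
im=np.zeros((380,800,3),np.uint8);im[:300,:420]=a;im[:,420:]=b
cv2.imwrite('pics/f5.png',im)
E
```

```text
[0.5876 0.0401 0.2461] 0.05132957787604291
top rim [ 0.6656 -0.0751  0.14  ]
top foot [ 0.6645 -0.0743  0.008 ]
side rim [ 0.6653 -0.076   0.14  ]
side foot [ 0.6635 -0.0812  0.006 ]
cylinder [312.4 157.5 333.5 184.1] [(0.44, [356.0, 152.3, 369.0, 176.6])]
cylinder [293.7 207.3 315.  261.7] [(0.93, [311.3, 239.4, 338.7, 292.0]), (0.73, [298.6, 207.8, 314.7, 260.1]), (0.66, [331.1, 216.1, 358.3, 272.3]), (0.64, [263.0, 227.9, 286.3, 282.5])]
dropper [372.9 167.9 393.  186.2] [(0.7, [374.4, 164.8, 392.9, 186.2])]
dropper [315.5 290.  337.2 326.3] [(0.97, [313.7, 289.4, 337.4, 326.1])]
flask [164.1 245.8 192.1 273.9] [(0.63, [228.5, 150.9, 265.1, 200.4]), (0.56, [158.8, 248.1, 191.6, 277.2])]
flask [174.9 128.3 200.1 173.6] [(0.94, [175.6, 128.4, 193.9, 163.8])]
```

View pics/f5.png

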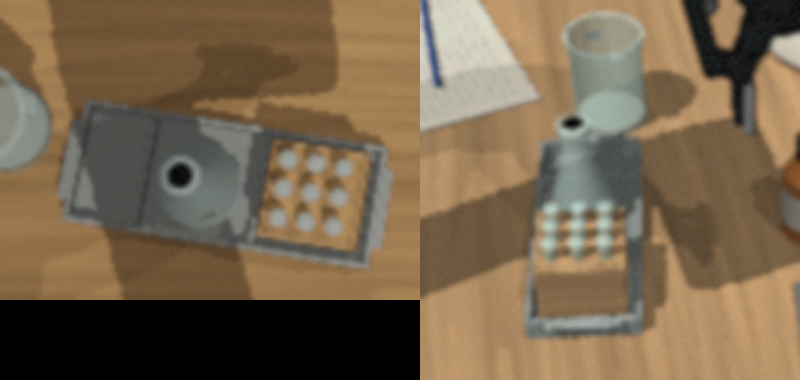

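The flask stands upright in the test tray's square place, with its rim at (180,175) in the top panel and clear of the walls. Next is the white cylinder at (0.665, -0.0755).

Call:
{"fn": "drive_tool", "kwargs": {"increments": [[[20, -30, 0], [0, 0, 0], 0.5], [[24, -36, 0], [0, 0, 0], 0.5], [[20, -30, 0], [0, 0, 0], 0.5], [[10, -15, 0], [0, 0, 0], 0.5], [[3, -4, 0], [0, 0, 0], 0.5], [[0, 0, 0], [0, 0, 0], 0.5], [[0, 0, 0], [0, 0, 0], 0.5]]}}

```text
clock: 23.02
eef_pos: [0.662, -0.0685, 0.2472]
tool_rot: [0.735, 0.678, -0.0, -0.001]
ft_force: [-0.3, -0.5, -0.1]
grip_width: 0.0429
grasp_force: 0.0
```

Call:
{"fn": "drive_tool", "kwargs": {"increments": [[[0, 0, -30], [0, 0, 0], 0.5], [[0, 0, -35], [0, 0, 0], 0.5], [[0, 0, -15], [0, 0, 0], 0.5], [[0, 0, 0], [0, 0, 0], 0.5], [[0, 0, 0], [0, 0, 0], 0.5]]}}

```text
clock: 23.43
eef_pos: [0.6613, -0.068, 0.1672]
tool_rot: [0.735, 0.678, -0.001, -0.001]
ft_force: [0.1, -0.0, 1.1]
grip_width: 0.0422
grasp_force: 0.0
```

```bash
python3 - <<'E'
from h import *
t=camera('top');s=camera('side')
a=cv2.resize(t['image'][120:220,280:420,::-1],(420,300),interpolation=2);b=cv2.resize(s['image'][150:280,240:370,::-1],(380,380),interpolation=2)
im=np.zeros((380,800,3),np.uint8);im[:300,:420]=a;im[:,420:]=b
cv2.imwrite('pics/c1.png',im);o=get_obs();print(o['eef_pos'],o['tool_rot'],o['grip_width'])
E
```

```text
[ 0.66328595 -0.06880998  0.16981493] [0.73539163 0.67763997 0.00123528 0.00130194] 0.04243186879294157
```

View pics/c1.png

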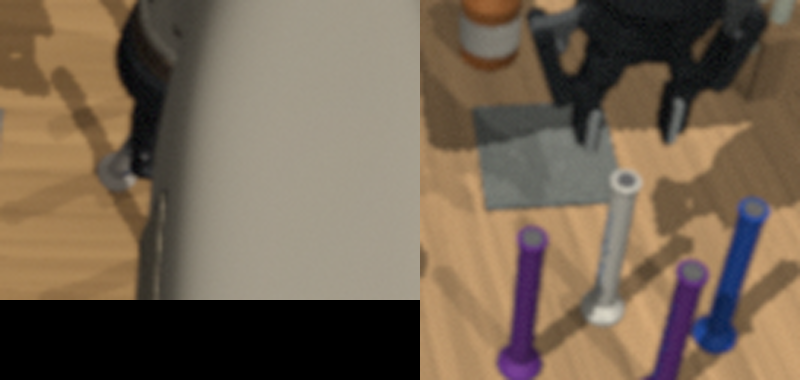

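The white cylinder's rim is at (625,181) in the side panel, below and between the fingers. A small shift of +2/-7 mm is needed before descending.

Call:
{"fn": "drive_tool", "kwargs": {"increments": [[[2, -7, 0], [0, 0, 0], 0.5], [[0, 0, -5], [0, 0, 0], 0.5], [[0, 0, -25], [0, 0, 0], 0.5], [[0, 0, -25], [0, 0, 0], 0.5], [[0, 0, -18], [0, 0, 0], 0.5], [[0, 0, -9], [0, 0, 0], 0.5], [[0, 0, -3], [0, 0, 0], 0.5], [[0, 0, 0], [0, 0, 0], 0.4]]}}

```text
clock: 24.2
eef_pos: [0.6644, -0.0771, 0.0821]
tool_rot: [0.736, 0.677, -0.0, -0.0]
ft_force: [-1.0, -0.1, -0.1]
grip_width: 0.0345
grasp_force: 0.0
```

Call:
{"fn": "drive_tool", "kwargs": {"increments": [[[0, 0, 0], [0, 0, 0], 0.3], [[0, 0, 0], [0, 0, 0], 0.15], [[0, 0, 0], [0, 0, 0], 0], [[0, 0, 0], [0, 0, 0], 0], [[0, 0, 0], [0, 0, 0], 0]]}}

```text
clock: 24.62
eef_pos: [0.6657, -0.0771, 0.0842]
tool_rot: [0.736, 0.677, 0.001, 0.001]
ft_force: [-0.3, -1.5, 4.1]
grip_width: 0.0148
grasp_force: 58.3
```

Call:
{"fn": "drive_tool", "kwargs": {"increments": [[[0, 0, 8], [0, 0, 0], 0], [[0, 0, 20], [0, 0, 0], 0], [[0, 0, 35], [0, 0, 0], 0], [[0, 0, 35], [0, 0, 0], 0], [[0, 0, 35], [0, 0, 0], 0], [[0, 0, 25], [0, 0, 0], 0], [[0, 0, 12], [0, 0, 0], 0], [[0, 0, 0], [0, 0, 0], 0]]}}

```text
clock: 25.28
eef_pos: [0.6659, -0.077, 0.2572]
tool_rot: [0.736, 0.677, 0.002, 0.003]
ft_force: [-0.4, 0.1, -0.1]
grip_width: 0.0149
grasp_force: 58.4
```

Call:
{"fn": "drive_tool", "kwargs": {"increments": [[[-15, -9, 0], [0, 0, 0], 0], [[-30, -17, 0], [0, 0, 0], 0], [[-35, -20, 0], [0, 0, 0], 0], [[-35, -20, 0], [0, 0, 0], 0], [[-30, -17, 0], [0, 0, 0], 0], [[-15, -9, 0], [0, 0, 0], 0], [[-6, -3, 0], [0, 0, 0], 0], [[0, 0, 0], [0, 0, 0], 0]]}}

```text
clock: 25.95
eef_pos: [0.4966, -0.1723, 0.2516]
tool_rot: [0.737, 0.676, -0.0, -0.001]
ft_force: [-0.0, -0.3, -0.9]
grip_width: 0.0149
grasp_force: 58.5
```

Call:
{"fn": "drive_tool", "kwargs": {"increments": [[[0, 0, -25], [0, 0, 0], 0], [[0, 0, -35], [0, 0, 0], 0], [[0, 0, -30], [0, 0, 0], 0], [[0, 0, -15], [0, 0, 0], 0], [[0, 0, -5], [0, 0, 0], 0], [[0, 0, 0], [0, 0, 0], 0], [[0, 0, 0], [0, 0, 0], 0]]}}

```text
clock: 26.53
eef_pos: [0.4995, -0.1715, 0.1425]
tool_rot: [0.736, 0.677, 0.0, 0.0]
ft_force: [-0.1, -0.1, -0.5]
grip_width: 0.015
grasp_force: 58.6
```

```bash
python3 - <<'E'
from h import *
t=camera('top');s=camera('side')
a=cv2.resize(t['image'][190:290,320:460,::-1],(420,300),interpolation=2);b=cv2.resize(s['image'][200:360,180:310,::-1],(380,468),interpolation=2)
im=np.zeros((468,800,3),np.uint8);im[:300,:420]=a;im[:,420:]=b
cv2.imwrite('pics/c2.png',im);o=get_obs();print(o['eef_pos'],o['tool_rot'],o['grip_width'])
E
```

```text
[ 0.49999091 -0.17200836  0.14373016] [0.73571881 0.6772854  0.00076164 0.00131579] 0.014807704368190523
```

View pics/c2.png

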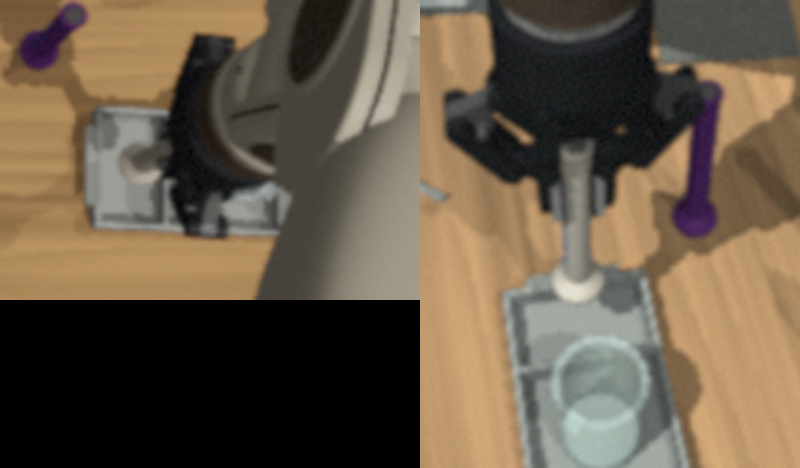

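The cylinder hangs upright over the narrow place: foot at (138,162) in the top panel and (578,287) in the side panel. I'll check the foot numerically.

```bash
python3 - <<'E'
from h import *
t=camera('top');s=camera('side')
pt=(320+138/3-.3,190+162/3-.3);ps=(180+158/2.923-.3,200+285/2.925-.3)
for z in(.06,.065):print(z,atz(t,*pt,z),atz(s,*ps,z))
E
```

```text
0.06 [ 0.50099668 -0.16807727  0.06      ] [ 0.5003207 -0.1736049  0.06     ]
0.065 [ 0.50047915 -0.16685378  0.065     ] [ 0.49982426 -0.17636635  0.065     ]
```

Call:
{"fn": "drive_tool", "kwargs": {"increments": [[[0, 0, -20], [0, 0, 0], 0], [[0, 0, -18], [0, 0, 0], 0], [[0, 0, -8], [0, 0, 0], 0], [[0, 0, -3], [0, 0, 0], 0], [[0, 0, -2], [0, 0, 0], 0], [[0, 0, -1], [0, 0, 0], 0], [[0, 0, 0], [0, 0, 0], 0]]}}

```text
clock: 27.32
eef_pos: [0.499, -0.1722, 0.0911]
tool_rot: [0.736, 0.677, 0.0, 0.001]
ft_force: [0.6, -0.5, 0.2]
grip_width: 0.0148
grasp_force: 58.6
```

Call:
{"fn": "drive_tool", "kwargs": {"increments": [[[0, 0, -1], [0, 0, 0], 0], [[0, 0, -1], [0, 0, 0], 0], [[0, 0, -1], [0, 0, 0], 0], [[0, 0, 0], [0, 0, 0], 0]]}}

```text
clock: 27.65
eef_pos: [0.4989, -0.1721, 0.0881]
tool_rot: [0.736, 0.677, 0.0, 0.001]
ft_force: [0.3, -0.4, 3.8]
grip_width: 0.015
grasp_force: 59.1
```

Call:
{"fn": "drive_tool", "kwargs": {"increments": [[[0, 0, 0], [0, 0, 0], 0.2], [[0, 0, 0], [0, 0, 0], 0.4], [[0, 0, 0], [0, 0, 0], 0.5], [[0, 0, 15], [0, 0, 0], 0.5], [[0, 0, 35], [0, 0, 0], 0.6], [[0, 0, 40], [0, 0, 0], 0.6], [[0, 0, 35], [0, 0, 0], 0.6], [[10, -3, 5], [0, 0, 0], 0.6]]}}

```text
clock: 28.32
eef_pos: [0.5104, -0.1756, 0.2245]
tool_rot: [0.736, 0.677, 0.002, 0.005]
ft_force: [0.7, 0.3, 0.5]
grip_width: 0.0511
grasp_force: 0.0
```

Call:
{"fn": "drive_tool", "kwargs": {"increments": [[[30, -9, 0], [0, 0, 0], 0.6], [[35, -10, 0], [0, 0, 0], 0.6], [[35, -10, 0], [0, 0, 0], 0.6], [[28, -9, 0], [0, 0, 0], 0.6], [[15, -5, -15], [0, 0, 0], 0.6], [[8, -2, -30], [0, 0, 0], 0.6], [[0, 0, -20], [0, 0, 0], 0.6], [[0, 0, 0], [0, 0, 0], 0.6]]}}

```text
clock: 28.98
eef_pos: [0.6566, -0.2189, 0.1451]
tool_rot: [0.736, 0.677, -0.003, -0.005]
ft_force: [-0.5, -0.4, -0.9]
grip_width: 0.0513
grasp_force: 0.0
```

```bash
python3 - <<'E'
from fit import *
np.set_printoptions(precision=4,suppress=True)
t=camera('top');s=camera('side')
a=cv2.resize(t['image'][120:280,300:440,::-1],(420,480),interpolation=2);b=cv2.resize(s['image'][200:360,200:340,::-1],(380,434),interpolation=2)
im=np.zeros((480,800,3),np.uint8);im[:,:420]=a;im[:434,420:]=b
cv2.imwrite('pics/d1.png',im);o=get_obs();print(o['eef_pos'],o['tool_rot'],o['grip_width'])
for c in(t,s): print(bb(c,pts('dropper',.66,-.2205)),[(round(float(d['conf']),2),d['bbox']) for d in silhouettes('dropper',c)])
# earlier picks in stock.png
print('tip',atz(t,300+347/4-.4,120+214/4-.4,.09),atz(s,255+230/3.077-.3,205+275/3.077-.3,.092))
print('base',atz(t,300+313/4-.4,120+252/4-.4,.005),atz(s,255+212/3.077-.3,205+350/3.077-.3,.005))
E
```

```text
[ 0.6585 -0.2196  0.1511] [ 0.7359  0.6771 -0.0008 -0.0015] 0.05101116985789869
[373.0982 167.8535 393.1823 186.1833] [(0.79, [374.6, 166.5, 391.8, 187.3])]
[315.5582 290.2303 337.2735 326.5225] [(0.77, [317.1, 289.0, 336.9, 325.3]), (0.56, [169.7, 137.1, 207.7, 209.4]), (0.5, [258.9, 182.5, 309.5, 220.0])]
tip [ 0.6546 -0.2117  0.09  ] [ 0.6556 -0.2208  0.092 ]
base [ 0.6526 -0.2153  0.005 ] [ 0.6585 -0.222   0.005 ]
```

View pics/d1.png

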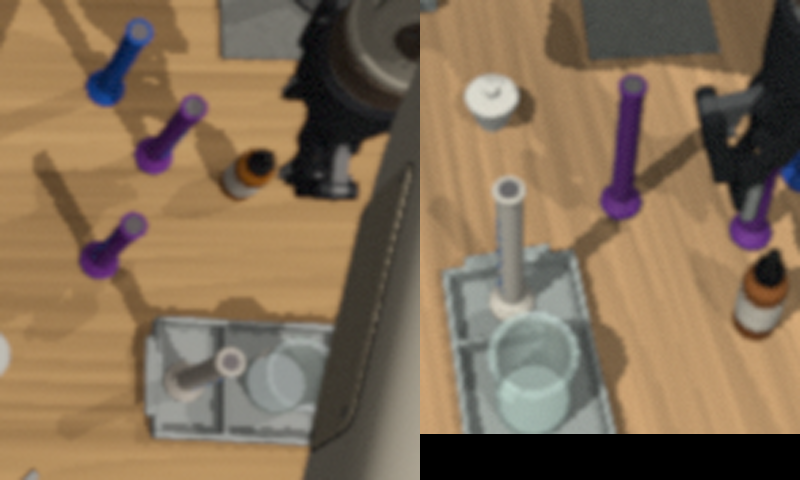

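The cylinder stands upright in the narrow place of the mortar tray, with its foot at (185,385) in the top panel and clear of the walls. The dropper is at (255,172) top and (762,295) side. I'll check the clearance to the nearest purple cylinder.

```bash
python3 - <<'E'
from fit import *
np.set_printoptions(precision=4,suppress=True)
t=camera('top');s=camera('side')
o=get_obs();print(o['eef_pos'])
print('purple',atz(t,300+193/3-.3,120+108/3-.3,.14),atz(t,300+154/3-.3,120+155/3-.3,.006),atz(s,200+330/2.714-.3,200+235/2.714-.3,.006))
for b in(([374.6,166.5,391.8,187.3],[317.1,289,336.9,325.3]),([374.4,164.8,392.9,186.2],[313.7,289.4,337.4,326.1])):
    print(*fit('dropper',[(t,b[0])],0,(.66,-.22)),*fit('dropper',[(s,b[1])],0,(.66,-.22)))
E
```

```text
[ 0.6604 -0.2202  0.1551]
purple [ 0.6791 -0.1511  0.14  ] [ 0.6789 -0.1518  0.006 ] [ 0.6774 -0.1581  0.006 ]
[ 0.6605 -0.2203] [-1.6  1.2  1.3 -1.3] [ 0.6618 -0.2185] [-1.  -0.   0.9 -0. ]
[ 0.6639 -0.2217] [-0.9  1.4  0.8 -1.6] [ 0.659  -0.2191] [ 1.1  0.2 -1.  -0.2]
```

Clearance is about 13 mm. Descending on the dropper.

Call:
{"fn": "drive_tool", "kwargs": {"increments": [[[0, 0, -25], [0, 0, 0], 0.6], [[0, 0, -30], [0, 0, 0], 0.6], [[0, 0, -30], [0, 0, 0], 0.6], [[0, 0, -20], [0, 0, 0], 0.6], [[0, 0, -12], [0, 0, 0], 0.6], [[0, 0, -7], [0, 0, 0], 0.6], [[0, 0, 0], [0, 0, 0], 0.6], [[0, 0, 0], [0, 0, 0], 0.5]]}}

```text
clock: 29.95
eef_pos: [0.6604, -0.2203, 0.0299]
tool_rot: [0.736, 0.677, 0.001, 0.001]
ft_force: [0.4, -0.5, 0.7]
grip_width: 0.0429
grasp_force: 0.0
```

Call:
{"fn": "drive_tool", "kwargs": {"increments": [[[0, 0, -2], [0, 0, 0], 0.45], [[0, 0, 0], [0, 0, 0], 0.3], [[0, 0, 0], [0, 0, 0], 0.1], [[0, 0, 0], [0, 0, 0], 0], [[0, 0, 0], [0, 0, 0], 0]]}}

```text
clock: 30.37
eef_pos: [0.6605, -0.2203, 0.0283]
tool_rot: [0.736, 0.677, 0.001, 0.001]
ft_force: [-1.5, 0.8, 5.6]
grip_width: 0.0286
grasp_force: 58.5
```

Call:
{"fn": "drive_tool", "kwargs": {"increments": [[[0, 0, 8], [0, 0, 0], 0], [[0, 0, 20], [0, 0, 0], 0], [[0, 0, 35], [0, 0, 0], 0], [[0, 0, 38], [0, 0, 0], 0], [[0, 0, 38], [0, 0, 0], 0], [[0, 0, 35], [0, 0, 0], 0], [[0, 0, 16], [0, 0, 0], 0], [[-5, 15, 0], [0, 0, 0], 0]]}}

```text
clock: 31.03
eef_pos: [0.6572, -0.208, 0.2229]
tool_rot: [0.737, 0.676, 0.003, 0.005]
ft_force: [-0.0, 0.2, -0.4]
grip_width: 0.0287
grasp_force: 58.5
```

Call:
{"fn": "drive_tool", "kwargs": {"increments": [[[-10, 30, 0], [0, 0, 0], 0], [[-13, 37, 0], [0, 0, 0], 0], [[-13, 37, 0], [0, 0, 0], 0], [[-13, 37, 0], [0, 0, 0], 0], [[-13, 37, 0], [0, 0, 0], 0], [[-13, 37, 0], [0, 0, 0], 0], [[-13, 37, 0], [0, 0, 0], 0], [[-13, 37, 0], [0, 0, 0], 0]]}}

```text
clock: 31.7
eef_pos: [0.5523, 0.0857, 0.2167]
tool_rot: [0.736, 0.677, 0.0, 0.0]
ft_force: [0.9, 0.4, -0.9]
grip_width: 0.0286
grasp_force: 58.5
```

Call:
{"fn": "drive_tool", "kwargs": {"increments": [[[-13, 37, 0], [0, 0, 0], 0], [[-13, 37, 0], [0, 0, 0], 0], [[-13, 37, 0], [0, 0, 0], 0], [[-13, 37, 0], [0, 0, 0], 0], [[-13, 37, 0], [0, 0, 0], 0], [[-10, 30, 0], [0, 0, 0], 0], [[-5, 16, 0], [0, 0, 0], 0], [[0, 0, 0], [0, 0, 0], 0]]}}

```text
clock: 32.37
eef_pos: [0.4717, 0.3189, 0.2164]
tool_rot: [0.734, 0.679, 0.0, -0.001]
ft_force: [1.3, 0.0, -0.4]
grip_width: 0.0287
grasp_force: 58.5
```

```bash
python3 - <<'E'
from h import *
o=get_obs();print(o['clock'],o['eef_pos'],o['tool_rot'],o['grip_width'])
E
```

```text
32.3667 [0.47169438 0.31886492 0.21638233] [ 7.34011656e-01  6.79136478e-01  3.64252591e-04 -6.32664970e-04] 0.028653278375645023
```

Call:
{"fn": "drive_tool", "kwargs": {"increments": [[[3, 2, 0], [0, 0, 0], 0], [[0, 0, -25], [0, 0, 0], 0], [[0, 0, -35], [0, 0, 0], 0], [[0, 0, -30], [0, 0, 0], 0], [[0, 0, -15], [0, 0, 0], 0], [[0, 0, 0], [0, 0, 0], 0], [[0, 0, 0], [0, 0, 0], 0]]}}

```text
clock: 32.95
eef_pos: [0.4765, 0.3157, 0.1108]
tool_rot: [0.737, 0.676, -0.001, -0.0]
ft_force: [0.5, -0.9, 0.0]
grip_width: 0.0288
grasp_force: 58.6
```

```bash
python3 - <<'E'
from fit import *
np.set_printoptions(precision=4,suppress=True)
t=camera('top');s=camera('side')
o=get_obs();print(o['eef_pos'],o['tool_rot']);p=o['eef_pos']
for c in(t,s):
    print('pred dropper',bb(c,pts('dropper',*p[:2],p[2]-.0283)))
    for n in('dropper','tray_test','flask','large_beaker'): print(n,[(round(float(d['conf']),2),d['bbox'],int(d['region'].sum())) for d in silhouettes(n,c)[:2]])
print('pred flask',bb(s,pts('flask',.465,.251,.004)),'lb',bb(s,pts('large_beaker',.5035,.4081)))
E
```

```text
[0.478  0.3171 0.1131] [0.7364 0.6766 0.0015 0.0003]
pred dropper [128.5154 240.8391 149.1126 257.8231]
dropper [(0.38, [143.2, 244.6, 148.7, 258.1], 56)]
tray_test [(0.82, [137.6, 233.7, 240.3, 291.1], 3197)]
flask [(0.73, [158.7, 250.2, 191.3, 274.7], 621)]
large_beaker []
pred dropper [177.8201  90.1309 192.3692 126.9596]
dropper [(0.53, [182.9, 89.5, 194.8, 124.9], 349)]
tray_test [(0.84, [167.3, 137.1, 208.4, 206.5], 2213), (0.33, [175.0, 129.8, 197.7, 163.9], 428)]
flask [(0.79, [176.2, 129.4, 195.0, 163.4], 410), (0.24, [180.5, 90.0, 193.4, 128.2], 401)]
large_beaker [(0.8, [184.8, 98.7, 208.2, 132.7], 472)]
pred flask [174.8741 128.3056 200.0693 173.5546] lb [178.4796  93.0772 206.8385 135.5867]
```

Call:
{"fn": "drive_tool", "kwargs": {"increments": [[[-2, 4, 0], [0, 0, 0], 0], [[0, 0, -20], [0, 0, 0], 0], [[0, 0, -25], [0, 0, 0], 0], [[0, 0, -15], [0, 0, 0], 0], [[0, 0, -8], [0, 0, 0], 0], [[0, 0, -4], [0, 0, 0], 0], [[0, 0, 0], [0, 0, 0], 0], [[0, 0, 0], [0, 0, 0], 0]]}}

```text
clock: 34.12
eef_pos: [0.4749, 0.3216, 0.04]
tool_rot: [0.736, 0.677, 0.001, 0.0]
ft_force: [0.4, 0.1, -0.0]
grip_width: 0.0286
grasp_force: 58.6
```

Call:
{"fn": "drive_tool", "kwargs": {"increments": [[[0, 0, -2], [0, 0, 0], 0], [[0, 0, -2], [0, 0, 0], 0], [[0, 0, -1], [0, 0, 0], 0], [[0, 0, 0], [0, 0, 0], 0]]}}

```text
clock: 34.45
eef_pos: [0.4745, 0.3211, 0.0345]
tool_rot: [0.736, 0.677, 0.0, 0.0]
ft_force: [-0.4, 0.3, -0.3]
grip_width: 0.0287
grasp_force: 58.6
```

Call:
{"fn": "drive_tool", "kwargs": {"increments": [[[0, 0, -1], [0, 0, 0], 0], [[0, 0, -1], [0, 0, 0], 0], [[0, 0, -1], [0, 0, 0], 0], [[0, 0, 0], [0, 0, 0], 0]]}}

```text
clock: 34.78
eef_pos: [0.4745, 0.3214, 0.0323]
tool_rot: [0.736, 0.677, 0.0, -0.0]
ft_force: [-2.3, -0.9, 5.1]
grip_width: 0.0286
grasp_force: 59.1
```

Contact is at the height expected for the tray floor. Releasing and retreating.

Call:
{"fn": "drive_tool", "kwargs": {"increments": [[[0, 0, 0], [0, 0, 0], 0.4], [[0, 0, 0], [0, 0, 0], 0.55], [[0, 0, 0], [0, 0, 0], 0.6], [[0, 0, 10], [0, 0, 0], 0.6], [[0, 0, 30], [0, 0, 0], 0.6], [[0, 0, 40], [0, 0, 0], 0.6], [[0, 0, 40], [0, 0, 0], 0.6], [[0, 0, 40], [0, 0, 0], 0.6]]}}

```text
clock: 35.45
eef_pos: [0.4739, 0.3208, 0.1934]
tool_rot: [0.736, 0.677, -0.0, -0.0]
ft_force: [0.5, -0.0, -0.2]
grip_width: 0.051
grasp_force: 0.0
```

Call:
{"fn": "drive_tool", "kwargs": {"increments": [[[0, -20, 30], [0, 0, 0], 0.6], [[-10, -38, 0], [0, 0, 0], 0.6], [[-12, -38, 0], [0, 0, 0], 0.6], [[-12, -38, 0], [0, 0, 0], 0.6], [[-12, -38, 0], [0, 0, 0], 0.6], [[-12, -38, 0], [0, 0, 0], 0.6], [[-12, -38, 0], [0, 0, 0], 0.6], [[-8, -20, 0], [0, 0, 0], 0.6]]}}

```text
clock: 36.12
eef_pos: [0.3946, 0.0502, 0.222]
tool_rot: [0.737, 0.676, -0.0, 0.001]
ft_force: [0.1, 0.6, -0.9]
grip_width: 0.0514
grasp_force: 0.0
```

```bash
python3 - <<'E'
from fit import *
np.set_printoptions(precision=1,suppress=True)
t=camera('top');s=camera('side')
o=get_obs();print(o['clock'],o['eef_pos'])
W={'dropper':(.4745,.3205,.004),'flask':(.465,.251,.004),'beaker':(.498,-.2415,.004),'cylinder':(.4995,-.172,.004),'large_beaker':(.5035,.4081,0),'big_bottle':(.648,.202,0),'crucible':(.5164,-.0133,0)}
for n,w in W.items():
    for c in(t,s): print(n,bb(c,pts(n,*w)),[(round(float(d['conf']),2),d['bbox']) for d in silhouettes(n,c)][:5 if n=='cylinder' else 2])
E
```

```text
36.2167 [0.4 0.1 0.2]
dropper [135.7 246.3 154.4 261.9] [(0.77, [138.9, 249.0, 153.0, 262.1])]
dropper [179.9 117.7 193.6 151.1] [(0.42, [183.5, 117.2, 195.6, 148.6])]
flask [164.1 245.8 192.1 273.9] [(0.66, [159.7, 248.2, 193.3, 275.8])]
flask [174.9 128.3 200.1 173.6] [(0.95, [174.6, 129.6, 194.7, 164.5])]
beaker [380.7 232.3 413.3 258.6] [(0.67, [381.5, 233.4, 413.1, 258.7])]
beaker [223.6 314.2 257.6 362.6] [(0.55, [224.3, 311.3, 261.1, 363.2])]
cylinder [354.8 235.4 382.4 253.7] [(0.79, [331.9, 127.5, 351.8, 155.8]), (0.65, [345.6, 150.4, 371.2, 180.8]), (0.59, [326.7, 190.8, 346.4, 212.4]), (0.51, [351.8, 234.5, 380.5, 254.4])]
cylinder [224.7 264.7 242.1 319.8] [(0.96, [332.2, 213.8, 359.4, 277.1]), (0.91, [312.1, 239.9, 340.8, 289.8]), (0.86, [227.7, 266.0, 242.9, 315.3]), (0.85, [265.7, 227.7, 284.2, 280.7]), (0.61, [225.5, 313.9, 258.9, 362.2])]
large_beaker [ 82.2 221.6 126.  257.6] [(0.67, [83.9, 221.4, 128.8, 256.2])]
large_beaker [178.5  93.1 206.8 135.6] [(0.68, [181.4, 91.1, 205.7, 133.2]), (0.19, [252.0, 130.9, 273.7, 174.5])]
big_bottle [188.8 163.3 213.1 193.2] [(0.89, [187.6, 161.8, 210.8, 193.1])]
big_bottle [251.2 132.6 271.5 175.7] [(0.82, [253.2, 130.1, 275.2, 174.5])]
crucible [285.7 227.9 303.9 246.1] [(0.49, [286.8, 229.3, 303.3, 245.0]), (0.28, [188.2, 162.7, 212.2, 191.2])]
crucible [216.2 224.7 236.  249.7] []
```

All four stand upright at their predicted places and the other stock has not moved. Handing in.

```bash
python3 -c "
from workcell import job_done; print(job_done())"
```

```text
the job is handed in; nothing more can be done
None
```

The job is handed in at about 36 s: beaker and flask swapped, cylinder and dropper bottle in their end places, all four upright by the final camera check, the other stock unmoved as far as the cameras show (the crucible was seen from above only).

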